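Load the mould and start the vibrator

ROBOT

A 6-joint arm with a two-finger parallel gripper is mounted at the origin on the work surface. World frame = base frame: x ahead of the robot, y to its left, z up, the work surface at z = 0. Lengths are in m, angles in degrees, forces in N, time in s.
With the tool pointing down it reaches from about 0.3 to 0.875 m from the base axis. Payload 4.2 kg.
Tool frame: the origin (TCP) lies on the centre line of the jaws, within the pads' length; the fingertips stand tip_reach ahead of it and the grasp point (between the pads) is the TCP (tip_reach is the distance from the TCP to the fingertips, in m); z points along the fingers, y is the direction in which the jaws open and shut (so a half turn about z gives the same grasp; the last joint's range is limited). The gripper opens to 85 mm and grips with 20 to 120 N. Pads are 22 mm wide; open, the fingers measure 114 mm over their backs; the gripper's body (76 mm by 85 mm) begins 54 mm behind the grasp point. The pads swing forward as they close: fully open they stand 13 mm farther back than shut.
Start: joints at [71.792, 18.312, 89.639, -0, 72.044, -1.146], TCP at [0.169, 0.55, 0.25] pointing down, gripper open.
Joint ranges: [-177.97, 177.97], [-48.28, 115.42], [12.27, 149.76], [-77.06, 257.06], [2.81, 150.46], [-146.56, 146.56]. Speed limits (degrees/s): [147.25, 147.25, 180, 180, 180, 180].

INTERFACE

Orientations are given as a 3x3 rotation matrix whose columns are the frame's x, y, z axes.
In Python, from station import * gives the robot as it stands.
- The arm moves only by the shell command python3 -m crank 'ROWS' [FORCE]. ROWS is JSON, a list of rows, each a list of 7 numbers: the shift along the tool's x, y, z in mm, then the turn, a rotation vector about the tool's x, y, z in rad, then the opening, from -1 (shut) to 1 (fully open). In form: [[x, y, z, wx, wy, wz, grip], ...]. A call has 1 to 8 rows; each row shifts and turns the pose as measured when the row begins, along the tool's axes as they then stand; what a row does not reach is not made up. A row lasts 1/12 s, in which the tool goes at most 41.7 mm and 7.16 degrees, less where a joint would pass 70% of its speed; a pose out of reach is approached as far as the arm can. A call with a gripper value outside its range is refused whole. The fingers move at their own pace and stop on an object; FORCE is the grip in N (left out, the last holds). Time passes only in rows, so rows that do not move let the fingers close. It gives the time, the measured TCP pose, the force and the opening at its end, in the units of the state.
- read_state(): the state, without advancing time (a new reading comes with each control period).
- snapshot(name): name is "side" or "top" or "wrist"; returns the picture (420x560x3 uint8, red, green, blue); there is no depth.
- calibration(name): a dict with "K" (3x3 intrinsics, pixels), "distortion" ([k1, k2, p1, p2, k3] as OpenCV has them; the pictures are not rectified), "world_to_cam" (4x4, takes a point from world to camera coordinates). Camera axes: x right, y down, z forward; pixel columns grow to the right and rows downward; lengths in m; the calibration is good to about 2 mm. A picture is of the moment at which its call begins: read the wrist's pose just before it. calibration takes no time and is no camera call; for the wrist camera it gives the pose at the moment of the call.
- sign_off(): hands the job in, once; it reports no verdict.
The state is a dict: "t": time; "joint_pos": joint angles; "joint_vel": joint speeds; "joint_torque": joint torques, N m; "position": TCP position; "eef_rot": TCP orientation; "force": force on the tool from outside, world axes, zero at the start; "wrist_torque": the same for the moment, N m; "width": opening from 0.0 (shut) to 1.0 (fully open).
Only numpy, scipy, OpenCV 4.12 (cv2) and the standard library are available. Lean on these libraries where they do the work, as an engineer would, in place of code of your own. Each camera call takes 0.05 s, during which the arm holds its last target. There are 200 camera calls.

TASK

Stand the closed plaster mould upright on the rubber pad of the vibrating table, flat inside the yellow rim, setting it down gently and letting go of it. Then start the vibrator: flip the blue toggle lever over from its red side to its green side until it clicks and stays. Leave the black fan toggle off and do not disturb the phone, bowl, knife and open mould half lying around.

Things in the scene. Friction and masses are not known exactly. Their poses are not given: they have to be found in the camera images.
- mould: closed two-part plaster mould, a cream block 150 (own x) x 62 (own y) x 70 (own z) mm, 0.5 to 0.85 kg, dark seam and three dark pour holes in its top, two red dots; starts upright on the bench. Origin: centre of its underside. Grip it across the 62 mm width.
- vibtable: fixed vibrating table on the bench, 240 (own x) x 160 (own y) mm, rubber pad 70 mm above the bench inside a yellow rim that stands 12 mm above the pad (rim top 82 mm). Inside the rim 200 (own x) x 110 (own y) mm, so the mould fits lengthwise with about 25 mm to spare all round. Origin: centre of its underside. Stands left or right of the mould, the switch board on the other side.
- pad (a point): centre of the rubber pad's top face, axes as the vibrating table's (x along the long side)
- board: fixed steel base plate 140 (own x) x 260 (own y) x 10 mm that carries the two toggle switches side by side along own y, 120 mm apart, and a white LED lamp over them. Its own x points away from the robot, roughly. Origin: on the bench, on the line through the two switch centres, midway between them.
- lamp (a point): centre of the fixed lamp bar, 16 (board x) x 200 (board y) x 16 mm, underside 217 mm above the bench, 12 mm beyond the switches (board +x); it hangs right over the levers so a hand cannot come straight down: come from the robot's side with the tool tilted 25 to 40 degrees from vertical, pointing down and along board +x. Its 14 mm post stands behind, at board x = 75 mm, y = 0.
- vib_switch: grey switch box of the vibrator, 80 (own x) x 85 (own y) x 40 mm, its underside (origin at the centre) 10 mm above the bench, axes as the board's. Red mark on the -y side of its top, green mark on the +y side. The lever's pivot lies 45 mm above the origin, axis along own x. It may be in either of the board's two places.
- vib_lever (a joint): blue toggle lever of the vibrator, 90 mm long from the pivot, with an 18 mm thick sleeve on its outer 54 mm. 0 = off, leaning 0.45 rad to the box's -y (red) side; 0.9 = on, leaning 0.45 rad to +y (green). It is bistable: about 3 N at the tip starts it off its stop, less towards the middle, and past 0.45 it snaps over by itself.
- vib_lever_tip (a point): outer end of the blue lever
- fan_switch: the fan's switch box, the same as the vibrator's but with a black lever; leave it alone. Origin: as vib_switch.
- fan_lever (a joint): black toggle lever of the fan, same make; 0 = off (must stay off)
- phone: bystander: phone 150 x 74 x 9 mm lying on the bench, origin at the centre of its underside
- bowl: bystander: orange mixing bowl, 120 mm wide, 60 mm high, origin at the centre of its underside
- knife: bystander: modelling knife 170 mm long (own x), 14 mm high, origin on its underside 5 mm from mid-length
- half: bystander: open plaster mould half 120 x 160 x 35 mm, origin at the centre of its underside
Things that resemble listed ones, but are neither listed nor needed, are in the scene too. What is shaped like the mould but pink or turquoise is not meant.

How it is judged:
By the outcome, as a careful person would: the job done as asked, in the order asked, and still so for the second after the job is handed in, with the robot touching nothing.
It also fails if it takes over 54 s, if anything falls off the work surface, if the arm or the gripper's body presses on something with over 40 N, if the wrist force passes 120 N, or if a joint passes its speed limit or range.

## Working session

There is one attempt and no reset: what is moved stays moved. The work goes in short steps, Python scripts to look and compute and a shell command to move; the robot and the scene stay as the last step left them, time stands still between calls to the robot, and variables do not carry over. Pictures are saved under pics/ and viewed, about 8 in all and at most 12, crops included, and the job is handed in when it is done.

```bash
mkdir -p pics; ls
python3 - <<'E'
from station import *
import cv2, numpy as np
s=read_state(); print({k:np.round(v,3).tolist() for k,v in s.items()})
try: print(tip_reach)
except Exception as e: print(e)
for n in ["top","side"]:
    im=snapshot(n); cv2.imwrite(f"pics/{n}0.png",im[:,:,::-1])
    c=calibration(n); print(n,np.round(c["K"],1).tolist(),c["distortion"],np.round(c["world_to_cam"],3).tolist())
E
```

```text
pics
{'t': 0.0, 'joint_pos': [71.791, 18.352, 89.708, -0.001, 72.043, -1.147], 'joint_vel': [0.014, 0.054, 0.118, -0.008, -0.052, -0.002], 'joint_torque': [-0.001, -41.552, -23.416, -0.0, 0.008, -0.0], 'position': [0.169, 0.549, 0.249], 'eef_rot': [[-0.956, 0.293, -0.001], [0.293, 0.956, -0.002], [0.0, -0.002, -1.0]], 'force': [0.174, 0.551, 0.164], 'wrist_torque': [-0.003, 0.007, 0.042], 'width': 1.005}
0.019
top [[442.1, 0.0, 282.5], [0.0, 442.1, 212.2], [0.0, 0.0, 1.0]] [0.0494931 0.        0.        0.        0.       ] [[-0.001, -1.0, 0.003, 0.021], [-0.993, 0.0, -0.12, 0.533], [0.12, -0.003, -0.993, 1.182], [0.0, 0.0, 0.0, 1.0]]
side [[451.0, 0.0, 283.7], [0.0, 451.0, 215.1], [0.0, 0.0, 1.0]] [0.03507333 0.         0.         0.         0.        ] [[-0.998, -0.068, -0.018, 0.521], [-0.03, 0.645, -0.763, 0.106], [0.064, -0.761, -0.646, 1.512], [0.0, 0.0, 0.0, 1.0]]
```

View pics/top0.png

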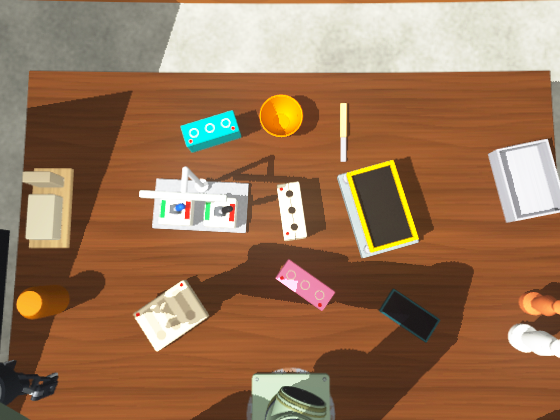

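View pics/side0.png

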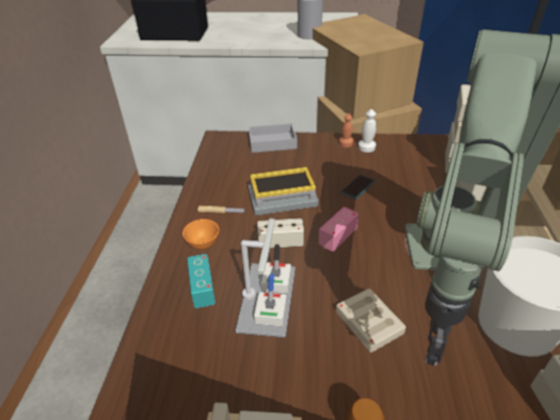

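The top view shows the cream mould at (291,211), the vibrating table at (381,207) and the board at (200,205). The blue lever is at (177,209), in the left (+y) place, and the black one at (225,211). The side view agrees.

```bash
cat > h.py <<'E'
from station import *
import cv2, numpy as np
def ray(c,uv,z):
    "pixels -> world points on plane z"
    K=np.array(c["K"]);D=np.array(c["distortion"]);T=np.array(c["world_to_cam"]);R,t=T[:3,:3],T[:3,3]
    p=cv2.undistortPoints(np.array(uv,float).reshape(-1,1,2),K,D).reshape(-1,2)
    d=np.c_[p,np.ones(len(p))]@R; o=-R.T@t
    return o+d*((z-o[2])/d[:,2])[:,None]
def px(c,P):
    T=np.array(c["world_to_cam"])
    return cv2.projectPoints(np.array(P,float).reshape(-1,1,3),cv2.Rodrigues(T[:3,:3])[0],T[:3,3],np.array(c["K"]),np.array(c["distortion"]))[0].reshape(-1,2)
def blobs(m,amin=10):
    n,l,s,ce=cv2.connectedComponentsWithStats(m.astype(np.uint8))
    return [(s[i,4],ce[i],l==i,s[i,:4]) for i in range(1,n) if s[i,4]>=amin]
def rect(m,c,z):
    "min-area rectangle of a mask on plane z: centre, long side, short side, long-axis angle"
    q=np.argwhere(m)[:,::-1]
    w=ray(c,q,z)[:,:2]
    (cx,cy),(a,b),th=cv2.minAreaRect((w*1000).astype(np.float32))
    if a<b:a,b,th=b,a,th+90
    return np.round([cx,cy,a,b,th],1)
E
python3 - <<'E'
from h import *
im=cv2.cvtColor(cv2.imread("pics/top0.png"),cv2.COLOR_BGR2HSV); c=calibration("top")
H,S,V=[im[...,i].astype(int) for i in range(3)]
roi=np.zeros(H.shape,bool); roi[140:265,140:425]=1
for n,m,z in [("yellow",(abs(H-28)<6)&(S>150)&(V>120),.082),("cream",(S<75)&(V>150)&(H<40),.07),("red",((H<8)|(H>172))&(S>150)&(V>110),.05),("green",(abs(H-65)<20)&(S>120)&(V>60),.05),("blue",(abs(H-112)<12)&(S>100),.1),("darkgrey",(S<60)&(V<70),.1)]:
    for a,ce,mm,bb in blobs(m&roi,12): print(n,a,ce.round(1),bb,rect(mm,c,z))
b=cv2.imread("pics/top0.png")
v=np.vstack([cv2.resize(b[170:245,145:260],None,fx=5,fy=5,interpolation=cv2.INTER_CUBIC)])
w=cv2.resize(b[170:245,260:330],None,fx=5,fy=5,interpolation=cv2.INTER_CUBIC)[:, :225]
cv2.imwrite("pics/c1.png",np.hstack([v,w]))
E
```

```text
yellow 1191 [382.4 204.9] [347 160  72  92] [ 546.  -240.   220.2  133.    15.8]
cream 2127 [195.1 205.6] [140 166 107  63] [570.3 258.6 282.2 167.   89.9]
cream 78 [200.3 187.2] [195 180  13  13] [597.8 241.2  37.9  25.9  69.9]
cream 1194 [291.4 211.1] [277 181  30  60] [533.5  -2.6 153.4  61.6   7.9]
cream 31 [232.  182.4] [217 182  31   2] [609.5 155.9  80.3   2.6  87. ]
cream 12 [245.5 198.4] [244 196   4   6] [5.656e+02 1.194e+02 1.350e+01 8.000e+00 5.000e-01]
cream 16 [198.4 229.8] [193 229  13   2] [482.8 241.2  31.6   2.6  89.9]
cream 19 [214.1 230.5] [207 230  15   2] [480.1 201.7  36.9   2.6  89.9]
cream 14 [234.1 231.6] [229 231  11   2] [477.4 148.9  26.4   2.6  90. ]
red 70 [187. 210.] [185 202   5  17] [537.3 278.4  43.7  10.7   1.4]
red 63 [231.8 212.7] [229 204   6  17] [531.8 158.2  44.2  11.7 176.7]
green 69 [162.5 208.3] [160 200   6  17] [542.6 344.2  43.8  10.9 177.1]
green 68 [207.  210.9] [205 202   5  18] [535.6 224.5  46.3  10.2 175.5]
blue 57 [179.5 206.9] [175 203  10   9] [539.8 287.7  24.   17.4 127.8]
darkgrey 12 [227.9 207. ] [223 206   9   4] [538.5 164.1  20.9   7.4  82.8]
```

View pics/c1.png

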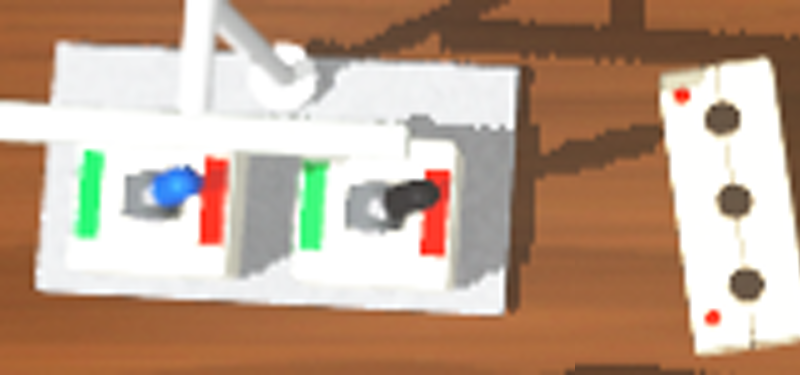

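```bash
cat >> h.py <<'E'
from scipy.spatial.transform import Rotation as Rn
def goal(yaw,tilt=0):
    "tool: x at yaw+180 deg, pointing down, tilted so that z leans along +yaw direction"
    z=Rn.from_euler('ZY',[yaw,-tilt],degrees=True).as_matrix()  # rotated frame
    return z@np.diag([-1,1,-1.])
def togo(p,R):
    s=read_state(); A=np.array(s["eef_rot"]); d=A.T@(np.array(p)*1000-np.array(s["position"])*1000)
    r=Rn.from_matrix(A.T@R).as_rotvec()
    print("shift mm",d.round(1),"turn rad",r.round(3),"| t",round(s["t"],2),"pos",np.round(s["position"],4),"F",np.round(s["force"],1),"w",round(s["width"],3))
E
python3 - <<'E'
from h import *
print(goal(-3,30).round(2))
togo([.169,.549,.249],goal(7.9))
togo([.535,-.002,.25],goal(7.9))
c=calibration("top")
yb=np.radians(-3);ex=np.array([np.cos(yb),np.sin(yb),0]);ey=np.array([-np.sin(yb),np.cos(yb),0])
P=np.array([.540,.3113,.055])
for l in(40,65,90): print(l,px(c,P+l/1000*(ey*-np.sin(.45)+[0,0,np.cos(.45)])), px(calibration("side"),P+l/1000*(ey*-np.sin(.45)+[0,0,np.cos(.45)])))
E
```

```text
[[-0.86  0.05  0.5 ]
 [ 0.05  1.   -0.03]
 [-0.5   0.   -0.87]]
shift mm [-0.5 -0.2  0.6] turn rad [-0.002 -0.    -0.436] | t 0.1 pos [0.1686 0.5493 0.2496] F [ 0.4 -0.4 -0.5] w 1.0
shift mm [-5.120e+02 -4.196e+02  2.000e-01] turn rad [-0.002 -0.    -0.436] | t 0.1 pos [0.1686 0.5493 0.2496] F [ 0.4 -0.4 -0.5] w 1.0
40 [[177.70304989 207.33600279]] [[269.90732784 290.15336953]]
65 [[179.91542103 206.40296085]] [[270.16324455 281.84041674]]
90 [[182.21612501 205.43251724]] [[270.42131975 273.44842741]]
```

```bash
python3 -m crank '[[0,0,0,0,0,-0.109,1],[0,0,0,0,0,-0.109,1],[0,0,0,0,0,-0.109,1],[0,0,0,0,0,-0.109,1],[-17,-35,0,0,0,0,1],[-17,-35,0,0,0,0,1],[-17,-35,0,0,0,0,1],[-17,-35,0,0,0,0,1]]'; python3 -m crank '[[-17,-35,0,0,0,0,1],[-17,-35,0,0,0,0,1],[-17,-35,0,0,0,0,1],[-17,-35,0,0,0,0,1],[-17,-35,0,0,0,0,1],[-17,-35,0,0,0,0,1],[-17,-35,0,0,0,0,1],[-17,-35,0,0,0,0,1]]'; python3 -c "
from h import *
togo([.535,-.002,.25],goal(7.9))"
```

```text
t: 0.77
position: [0.2564, 0.4223, 0.2446]
eef_rot: [[-0.985, -0.171, -0.005], [-0.171, 0.985, -0.006], [0.006, -0.005, -1.0]]
force: [1.1, -0.4, 0.1]
width: 1.0
t: 1.43
position: [0.4426, 0.1554, 0.2434]
eef_rot: [[-0.985, -0.175, -0.008], [-0.175, 0.985, -0.009], [0.009, -0.007, -1.0]]
force: [-0.1, 1.2, -0.9]
width: 1.004
shift mm [ -63.3 -171.2   -5.9] turn rad [-0.007 -0.009  0.038] | t 1.43 pos [0.4426 0.1554 0.2434] F [-0.1  1.2 -0.9] w 1.004
```

```bash
python3 -m crank '[[-12,-33,-1,-0.002,-0.002,0.01,1],[-12,-33,-1,-0.002,-0.002,0.01,1],[-12,-33,-1,-0.002,-0.002,0.01,1],[-12,-33,-1,-0.002,-0.002,0.01,1],[-9,-25,-1,0,0,0,1],[-7,-15,-1,0,0,0,1],[0,0,0,0,0,0,1]]'
python3 - <<'E'
from h import *
togo([.535,-.002,.25],goal(7.9))
c=calibration("wrist"); b=snapshot("wrist")[:,:,::-1].copy()
im=cv2.cvtColor(b,cv2.COLOR_BGR2HSV);H,S,V=[im[...,i].astype(int) for i in range(3)]
for a,ce,mm,bb in blobs((S<75)&(V>150)&(H<40),400): print(a,ce.round(1),bb,rect(mm,c,.07))
for a,ce,mm,bb in blobs(((H<8)|(H>172))&(S>150)&(V>110),8): print("red",a,ce.round(1),ray(c,ce,.07).round(4))
cv2.imwrite("pics/w1.png",b)
E
```

```text
t: 2.02
position: [0.5376, -0.0209, 0.2471]
eef_rot: [[-0.992, -0.124, -0.003], [-0.124, 0.992, -0.001], [0.003, -0.001, -1.0]]
force: [1.0, 0.9, 0.7]
width: 1.002
shift mm [ 0.3 19.1 -3. ] turn rad [-0.001 -0.003 -0.013] | t 2.02 pos [ 0.5376 -0.0209  0.2471] F [1.  0.9 0.7] w 1.002
9228 [295.3 176.9] [261 100  72 162] [533.9  -2.5 148.   60.6   7.9]
3260 [484.  195.2] [437 153  98  92] [526.7 169.4  93.6  76.   87.2]
red 102 [320. 118.] [[0.4728 0.0091 0.07  ]]
red 625 [457.1 198.3] [[0.5267 0.1472 0.07  ]]
red 259 [554.3 227.1] [[0.5423 0.258  0.07  ]]
red 71 [316.9 248.4] [[0.5919 0.0255 0.07  ]]
```

View pics/w1.png

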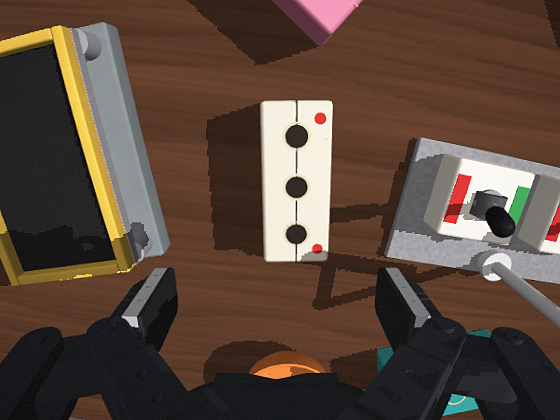

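The wrist view confirms the mould at (534,-2.5) mm with a yaw of 7.9°, and no neighbour is in the fingers' way.

```bash
python3 -m crank '[[1,10,0,0,0,-0.013,1],[0,9,10,0,0,0,1],[0,0,20,0,0,0,1],[0,0,20,0,0,0,1],[0,0,10,0,0,0,1],[0,0,0,0,0,0,1]]' 40; python3 -c "
from h import *
togo([.534,-.0025,.048],goal(7.9))"
```

```text
t: 2.57
position: [0.5274, 0.0099, 0.1825]
eef_rot: [[-0.989, -0.146, -0.008], [-0.146, 0.989, 0.004], [0.007, 0.005, -1.0]]
force: [-0.6, 0.1, -0.0]
width: 1.002
shift mm [ -5.6 -13.9 134.4] turn rad [ 0.005 -0.007  0.009] | t 2.57 pos [0.5274 0.0099 0.1825] F [-0.6  0.1 -0. ] w 1.002
```

```bash
python3 -m crank '[[-3,-7,15,0.004,-0.006,0.008,1],[-2,-3,15,0,0,0,1],[0,0,15,0,0,0,1],[0,0,15,0,0,0,1],[0,0,8,0,0,0,1],[0,0,3,0,0,0,1],[0,0,0,0,0,0,1]]' 40; python3 -c "
from h import *
togo([.534,-.0025,.048],goal(7.9))"
```

```text
t: 3.15
position: [0.5301, 0.0121, 0.11]
eef_rot: [[-0.988, -0.152, -0.001], [-0.152, 0.988, 0.003], [0.0, 0.003, -1.0]]
force: [-0.4, -0.3, 1.0]
width: 0.998
shift mm [ -1.7 -15.3  61.9] turn rad [ 0.003 -0.     0.014] | t 3.15 pos [0.5301 0.0121 0.11  ] F [-0.4 -0.3  1. ] w 0.998
```

```bash
for i in 1 2; do python3 -m crank '[[0,0,0,0,0,0,1],[0,0,0,0,0,0,1]]' 40 >/dev/null; python3 -c "
from h import *
togo([.534,-.0025,.048],goal(7.9))"; done;  python3 -m crank '[[-1,-8,0,0,0,0.014,1]]'>/dev/null; python3 -c "
from h import *
togo([.534,-.0025,.048],goal(7.9))"; python3 -m crank '[[0,0,0,0,0,0,1],[0,0,0,0,0,0,1]]'>/dev/null; python3 -c "
from h import *
togo([.534,-.0025,.048],goal(7.9))"
```

```text
shift mm [ -1.1 -16.2  63.1] turn rad [0.003 0.001 0.016] | t 3.32 pos [0.5304 0.0132 0.1111] F [-0.5 -0.2 -0. ] w 0.999
shift mm [ -0.  -16.3  64.6] turn rad [0.003 0.004 0.016] | t 3.48 pos [0.5312 0.0134 0.1126] F [-0.5  0.   0.5] w 0.998
shift mm [ 1.1 -8.9 65.1] turn rad [0.003 0.005 0.002] | t 3.57 pos [0.5335 0.0062 0.1132] F [ 0.5 -0.1  0.2] w 0.999
shift mm [ 2.  -7.1 65.9] turn rad [0.002 0.007 0.   ] | t 3.73 pos [0.5345 0.0046 0.1139] F [-0.1  0.1 -0.6] w 0.999
```

```bash
python3 -m crank '[[2,-6,5,0,0.006,0,1],[0,0,10,0,0,0,1],[0,0,10,0,0,0,1]]'>/dev/null; python3 -c "
from h import *
togo([.534,-.0025,.048],goal(7.9))"
```

```text
shift mm [ 1.3  0.4 41.4] turn rad [ 0.001  0.006 -0.001] | t 3.98 pos [ 0.5351 -0.0028  0.0894] F [-0.1  0.2 -0.5] w 1.001
```

```bash
python3 -m crank '[[1,0,12,0,0.005,0,1],[0,0,12,0,0,0,1],[0,0,12,0,0,0,1],[0,0,4,0,0,0,1]]'>/dev/null; python3 -c "
from h import *
togo([.534,-.0025,.048],goal(7.9))"
```

```text
shift mm [-2.6  0.3 -5.8] turn rad [ 0.002 -0.006 -0.001] | t 4.32 pos [ 0.5315 -0.0032  0.0422] F [ 0.   0.  -0.5] w 1.004
```

```bash
python3 -m crank '[[-1,0,-5,0,-0.005,0,1],[0,0,0,0,0,0,-0.1],[0,0,0,0,0,0,-0.1],[0,0,0,0,0,0,-0.1],[0,0,0,0,0,0,-0.1],[0,0,0,0,0,0,-0.1],[0,0,0,0,0,0,-0.1]]' 45; python3 -c "
from h import *
togo([.534,-.0025,.048],goal(7.9))"
```

```text
t: 4.9
position: [0.5311, -0.0031, 0.0449]
eef_rot: [[-0.991, -0.137, -0.006], [-0.137, 0.991, 0.002], [0.006, 0.002, -1.0]]
force: [0.8, -0.6, -4.0]
width: 0.718
shift mm [-2.9  0.2 -3.1] turn rad [ 0.002 -0.006 -0.001] | t 4.9 pos [ 0.5311 -0.0031  0.0449] F [ 0.8 -0.6 -4. ] w 0.718
```

```bash
python3 -m crank '[[0,0,-6,0,0,0,-0.2],[0,0,-12,0,0,0,-0.2],[0,0,-20,0,0,0,-0.2],[0,0,-25,0,0,0,-0.2],[0,0,-25,0,0,0,-0.2],[0,0,-20,0,0,0,-0.2],[0,0,-10,0,0,0,-0.2]]' 60; python3 -c "
from h import *
togo([.544,-.24,.17],goal(15.8))"
```

```text
t: 5.48
position: [0.5232, -0.0021, 0.1606]
eef_rot: [[-0.99, -0.136, -0.033], [-0.136, 0.991, 0.005], [0.032, 0.009, -0.999]]
force: [0.5, -0.9, -7.9]
width: 0.718
shift mm [  12.  -238.4  -11.1] turn rad [ 0.011 -0.031 -0.14 ] | t 5.48 pos [ 0.5232 -0.0021  0.1606] F [ 0.5 -0.9 -7.9] w 0.718
```

```bash
python3 -m crank '[[0,-10,-2,0.005,-0.015,0,-0.2],[0,-20,-2,0.005,-0.015,-0.02,-0.2],[1,-27,-1,0,0,-0.03,-0.2],[1,-27,-1,0,0,-0.03,-0.2],[1,-27,0,0,0,-0.03,-0.2],[1,-27,0,0,0,-0.02,-0.2],[1,-22,0,0,0,0,-0.2],[0,-15,0,0,0,0,-0.2]]' 60; python3 -c "
from h import *
togo([.543,-.241,.17],goal(15.8))"
```

```text
t: 6.15
position: [0.5467, -0.1791, 0.1619]
eef_rot: [[-0.961, -0.276, -0.012], [-0.276, 0.961, 0.002], [0.011, 0.006, -1.0]]
force: [0.1, 0.7, -9.1]
width: 0.719
shift mm [ 20.8 -58.4  -8.2] turn rad [ 0.006 -0.011  0.004] | t 6.15 pos [ 0.5467 -0.1791  0.1619] F [ 0.1  0.7 -9.1] w 0.719
```

```bash
python3 -m crank '[[5,-14,-4,0.003,-0.006,0,-0.2],[5,-16,-3,0,0,0,-0.2],[5,-14,0,0,0,0,-0.2],[3,-7,0,0,0,0,-0.2],[1,-2,0,0,0,0,-0.2],[0,0,0,0,0,0,-0.2]]' 60 >/dev/null; python3 -c "
from h import *
togo([.543,-.241,.15],goal(15.8))
im=snapshot('top');cv2.imwrite('pics/t2.png',im[:,:,::-1])
b=snapshot('wrist')[:,:,::-1];cv2.imwrite('pics/w2.png',b)
"
```

```text
shift mm [-7.4 -0.5  9.8] turn rad [ 0.011 -0.019 -0.002] | t 6.65 pos [ 0.5359 -0.2426  0.16  ] F [-0.   0.9 -7.7] w 0.718
```

View pics/w2.png

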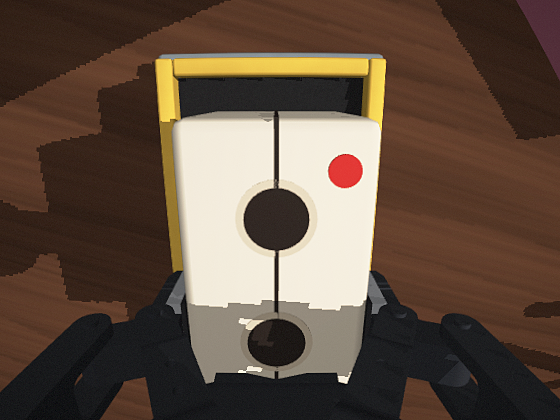

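The held mould is parallel to the rim and centred across it; the seam is at column 276 and the rim edges at about 168 and 375. Next I lower it.

```bash
python3 -m crank '[[-5,0,4,0.01,-0.015,0,-0.2],[-3,0,6,0,-0.005,0,-0.2],[0,0,6,0,0,0,-0.2],[0,0,5,0,0,0,-0.2]]' 60 >/dev/null; python3 -c "
from h import *
togo([.543,-.241,.115],goal(15.8))"
```

```text
shift mm [ 3.  -4.2 23.8] turn rad [0.002 0.003 0.002] | t 7.08 pos [ 0.5447 -0.2362  0.1388] F [-0.1 -0.6 -9.3] w 0.72
```

```bash
python3 -m crank '[[1,-3,5,0.002,0.003,0.002,-0.2],[0,-1,4,0,0,0,-0.2],[0,0,4,0,0,0,-0.2],[0,0,3,0,0,0,-0.2]]' 60 >/dev/null; python3 -c "
from h import *
togo([.543,-.241,.115],goal(15.8))"
```

```text
shift mm [ 1.7 -1.2  5. ] turn rad [ 0.002 -0.002  0.002] | t 7.42 pos [ 0.5443 -0.2394  0.12  ] F [-0.7 -0.5 -8. ] w 0.723
```

```bash
for i in 1 2 3 4 5; do python3 -m crank '[[0,0,1.5,0,0,0,-0.2]]' 60 >/dev/null; python3 -c "
from h import *
togo([.543,-.241,.115],goal(15.8))"; done
```

```text
shift mm [ 1.5 -1.2  2.8] turn rad [ 0.002 -0.003  0.002] | t 7.5 pos [ 0.5442 -0.2394  0.1178] F [-0.9  0.4 -8.1] w 0.72
shift mm [ 1.5 -1.1  1. ] turn rad [ 0.002 -0.003  0.002] | t 7.58 pos [ 0.5441 -0.2395  0.116 ] F [ 0.7  0.4 -8. ] w 0.721
shift mm [ 1.6 -1.1 -0. ] turn rad [ 0.002 -0.003  0.002] | t 7.67 pos [ 0.5442 -0.2395  0.115 ] F [-2.2  3.3  5.5] w 0.713
shift mm [ 1.6 -1.1 -0.1] turn rad [ 0.002 -0.003  0.002] | t 7.75 pos [ 0.5442 -0.2395  0.1149] F [-5.7  2.8  7.5] w 0.717
shift mm [ 1.6 -1.1 -0. ] turn rad [ 0.002 -0.002  0.002] | t 7.83 pos [ 0.5442 -0.2395  0.115 ] F [-2.5  2.4  3.5] w 0.718
```

Contact is at z = 0.115, as expected, so I release.

```bash
python3 -m crank '[[0,0,0,0,0,0,0.6],[0,0,0,0,0,0,0.8],[0,0,0,0,0,0,0.9],[0,0,0,0,0,0,0.9]]' 20 >/dev/null;  python3 -c "
from h import *
togo([.543,-.241,.115],goal(15.8))"; python3 -m crank '[[0,0,-8,0,0,0,0.9],[0,0,-15,0,0,0,0.9],[0,0,-25,0,0,0,0.9],[0,0,-30,0,0,0,0.9],[0,0,-30,0,0,0,0.9],[0,0,-30,0,0,0,0.9],[0,0,-15,0,0,0,0.9]]'
python3 - <<'E'
from h import *
yb=np.radians(-3);ex=np.array([np.cos(yb),np.sin(yb),0]);ey=np.array([-np.sin(yb),np.cos(yb),0])
R=goal(-3,33); z=R[:,2]; P=np.array([.540,.3113,.055])
for n,dx,dy,tz in [("pre",-.08,-.068,.16),("in",0,-.068,.112),("push",0,.005,.112)]:
    tip=P+ex*dx+ey*dy; tip[2]=tz; print(n,"tip",tip.round(3),"tcp",(tip-z*.019).round(4)); togo(tip-z*.019,R)
b=snapshot('wrist')[:,:,::-1];cv2.imwrite('pics/w3.png',b)
E
```

```text
shift mm [5.1 2.  4.2] turn rad [-0.008  0.008  0.001] | t 8.17 pos [ 0.5484 -0.2415  0.1192] F [0.2 1.3 0.8] w 0.947
t: 8.75
position: [0.5462, -0.2406, 0.2781]
eef_rot: [[-0.962, -0.273, 0.006], [-0.273, 0.962, -0.003], [-0.005, -0.005, -1.0]]
force: [-0.0, 0.0, 0.6]
width: 0.954
pre tip [0.457 0.248 0.16 ] tcp [0.4462 0.2481 0.1759]
shift mm [-36.9 498.  100. ] turn rad [ 0.091 -0.565  0.321] | t 8.75 pos [ 0.5462 -0.2406  0.2781] F [-0.   0.   0.6] w 0.954
in tip [0.536 0.243 0.112] tcp [0.5261 0.2439 0.1279]
shift mm [-112.4  472.3  148.5] turn rad [ 0.091 -0.565  0.321] | t 8.75 pos [ 0.5462 -0.2406  0.2781] F [-0.   0.   0.6] w 0.954
push tip [0.54  0.316 0.112] tcp [0.5299 0.3168 0.1279]
shift mm [-136.   541.4  148.3] turn rad [ 0.091 -0.565  0.321] | t 8.75 pos [ 0.5462 -0.2406  0.2781] F [-0.   0.   0.6] w 0.954
```

View pics/w3.png

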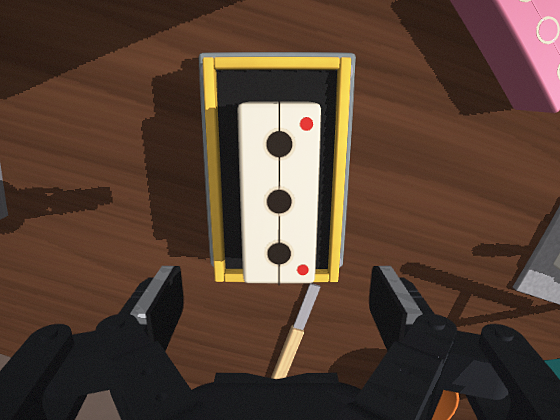

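Run:
```python
from h import *
for n in("wrist","top"):
    c=calibration(n); b=snapshot(n)[:,:,::-1].copy()
    im=cv2.cvtColor(b,cv2.COLOR_BGR2HSV);H,S,V=[im[...,i].astype(int) for i in range(3)]
    for a,ce,mm,bb in blobs((S<75)&(V>150)&(H<40),400):
        r=rect(mm,c,.14)
        if r[1]<-150 and r[0]>300: print(n,a,bb,r)
    if n=="wrist":
        for a,ce,mm,bb in blobs(((H<8)|(H>172))&(S>150)&(V>110),8): print("red",ce.round(1),ray(c,ce,.14).round(4))
    for a,ce,mm,bb in blobs((abs(H-28)<6)&(S>150)&(V>120),300): print("yellow",n,a,rect(mm,c,.082))
```

```text
wrist 11831 [241 101  81 179] [ 546.9 -237.8  147.3   60.6   15.8]
red [307.4 121.2] [[ 0.4848 -0.2351  0.14  ]]
red [303.6 266.5] [[ 0.6006 -0.2021  0.14  ]]
yellow wrist 426 [ 477.4 -321.6   42.7    7.8   16. ]
yellow wrist 997 [ 443.8 -268.8  106.5    7.5  105.4]
yellow wrist 1743 [ 528.5 -182.9  216.7    7.7   15.8]
top 27439 [158   0 402  82] [ 977.9 -175.6 1028.8  216.4   88.4]
top 1077 [361 170  34  65] [ 545.9 -230.2  150.5   77.6   15.9]
yellow top 579 [801.4   4.3  91.8  67.5   0. ]
yellow top 673 [ 546.2 -240.   219.7  132.6   15.8]
```

```bash
python3 -m crank '[[0,15,0,0,0,0.0,0.3],[0,30,0,0,0,0.02,-0.3],[0,36,0,0,0,0.05,-1],[0,36,0,0,0,0.05,-1],[0,36,0,0,0,0.05,-1],[0,36,0,0,0,0.05,-1],[0,36,0,0,0,0.05,-1],[0,36,0,0,0,0.05,-1]]' 30 >/dev/null; python3 -c "
from h import *
togo([.4462,.2481,.1759],goal(-3,33)); print(read_state()['joint_pos'])"
```

```text
shift mm [ 63.7 219.3  86.9] turn rad [-0.004 -0.597 -0.018] | t 9.57 pos [0.4962 0.0247 0.2612] F [ 1.8 -0.5 -0.7] w -0.002
[  1.41326221  11.40009085  97.65322899   0.18653875  72.1359934
 -84.63397206]
```

```bash
python3 -m crank '[[12,30,0,0,-0.12,0,-1],[12,34,0,0,-0.12,0,-1],[12,34,0,0,-0.12,0,-1],[12,34,0,0,-0.12,0,-1],[6,30,0,0,-0.1,0,-1],[0,20,0,0,0,0,-1],[0,10,0,0,0,0,-1],[0,0,0,0,0,0,-1]]' 30 >/dev/null; python3 -c "
from h import *
togo([.4462,.2481,.1759],goal(-3,33)); togo([.5261,.2439,.1279],goal(-3,33)) "
```

```text
shift mm [31.9 38.7 51.3] turn rad [-0.015 -0.091 -0.006] | t 10.23 pos [0.448  0.2098 0.2365] F [ 0.1 -0.1 -0. ] w -0.001
shift mm [-16.5  40.3 131. ] turn rad [-0.015 -0.091 -0.006] | t 10.23 pos [0.448  0.2098 0.2365] F [ 0.1 -0.1 -0. ] w -0.001
```

```bash
python3 -m crank '[[8,10,12,-0.008,-0.06,0,-1],[8,12,14,-0.005,-0.03,0,-1],[8,10,14,0,0,0,-1],[5,4,8,0,0,0,-1],[1,1,3,0,0,0,-1],[0,0,0,0,0,0,-1]]' 30 >/dev/null; python3 -c "
from h import *
togo([.4462,.2481,.1759],goal(-3,33)); togo([.5261,.2439,.1279],goal(-3,33))
cv2.imwrite('pics/s3.png',cv2.resize(snapshot('side')[170:380,150:430,::-1],None,fx=2.5,fy=2.5,interpolation=cv2.INTER_CUBIC))"
```

```text
shift mm [-4.3  3.8 -5.1] turn rad [-0.006 -0.007 -0.001] | t 10.73 pos [0.4451 0.2443 0.1693] F [ 0.5 -0.5 -0.5] w -0.001
shift mm [-45.9   4.3  78.4] turn rad [-0.006 -0.007 -0.001] | t 10.73 pos [0.4451 0.2443 0.1693] F [ 0.5 -0.5 -0.5] w -0.001
```

View pics/s3.png

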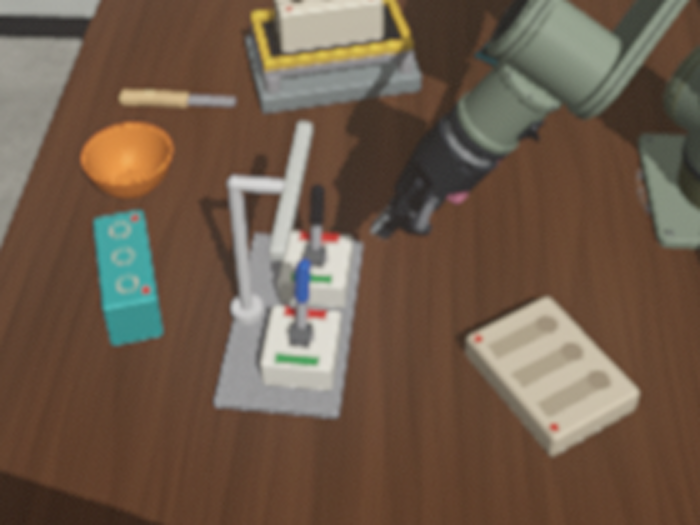

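The arm sits clear of the board on the robot's side, with the fingers shut at (385,230). The blue lever is at (303,280) in the gap and the lamp at (290,190). Next I go in between the levers.

```bash
python3 -m crank '[[-5,0,8,-0.004,-0.005,0,-1],[-9,0,15,0,0,0,-1],[-9,0,15,0,0,0,-1],[-8,0,13,0,0,0,-1],[-5,0,8,0,0,0,-1]]' 30 >/dev/null; python3 -c "
from h import *
togo([.5261,.2419,.1279],goal(-3,33))"
```

```text
shift mm [-4.   3.9 19.5] turn rad [ 0.002  0.004 -0.005] | t 11.2 pos [0.5119 0.2388 0.142 ] F [-1.3  0.2 -0. ] w 0.002
```

```bash
python3 -m crank '[[-3,1,9,0,0,0,-1],[-1,1,7,0,0,0,-1],[0,0,2,0,0,0,-1]]' 30 >/dev/null; python3 -c "
from h import *
togo([.5299,.3168,.1279],goal(-3,33))
cv2.imwrite('pics/s4.png',cv2.resize(snapshot('side')[210:330,220:340,::-1],None,fx=4,fy=4,interpolation=cv2.INTER_CUBIC))"
```

```text
shift mm [ 3.4 77.8 -1.3] turn rad [ 0.001  0.005 -0.009] | t 11.45 pos [0.5289 0.239  0.1283] F [ 0.9  0.  -0.4] w 0.001
```

View pics/s4.png

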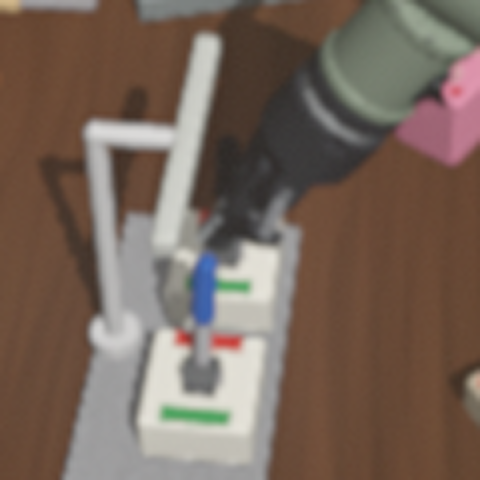

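The fingertips are beside the blue sleeve on its red side. I push towards +y.

```bash
python3 -m crank '[[0,8,0,0,0,0,-1],[0,10,0,0,0,0,-1],[0,10,0,0,0,0,-1],[0,10,0,0,0,0,-1]]' 30 ; python3 -c "
from h import *
togo([.5299,.3168,.1279],goal(-3,33))"; python3 -m crank '[[0,9,0,0,0,0,-1],[0,9,0,0,0,0,-1],[0,8,0,0,0,0,-1],[0,4,0,0,0,0,-1]]' 30 ; python3 -c "
from h import *
togo([.5299,.3168,.1279],goal(-3,33))
b=snapshot('side')[:,:,::-1]
cv2.imwrite('pics/s5.png',cv2.resize(b[210:330,220:340],None,fx=4,fy=4,interpolation=cv2.INTER_CUBIC))"
```

```text
t: 11.83
position: [0.5287, 0.2748, 0.128]
eef_rot: [[-0.835, 0.066, 0.546], [0.053, 0.998, -0.038], [-0.547, -0.003, -0.837]]
force: [-1.4, -2.9, 1.1]
width: -0.003
shift mm [ 1.3 42.  -0.8] turn rad [-0.01   0.003 -0.01 ] | t 11.83 pos [0.5287 0.2748 0.128 ] F [-1.4 -2.9  1.1] w -0.003
t: 12.17
position: [0.5303, 0.3124, 0.1294]
eef_rot: [[-0.834, 0.06, 0.548], [0.051, 0.998, -0.032], [-0.549, 0.002, -0.836]]
force: [-0.7, -0.1, -0.1]
width: -0.001
shift mm [1.3 4.4 0.9] turn rad [-0.003  0.005 -0.007] | t 12.17 pos [0.5303 0.3124 0.1294] F [-0.7 -0.1 -0.1] w -0.001
```

View pics/s5.png

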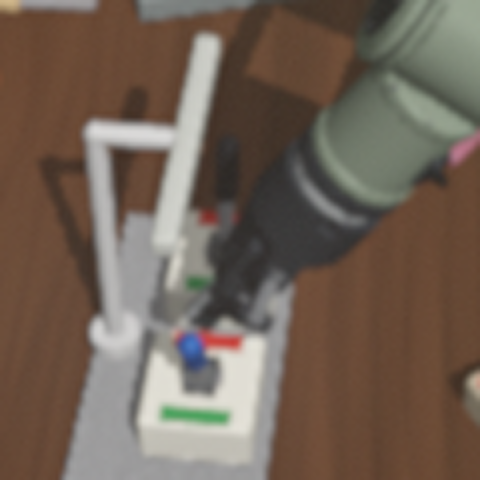

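```bash
python3 -m crank '[[3,-4,-6,0,0,0,-1],[8,-2,-14,0,0,0,-1],[9,0,-16,0,0,0,-1],[9,0,-16,0,0,0,-1],[9,0,-16,0,0,0,-1],[10,0,-20,0,0,0,-1],[12,0,-24,0,0,0,-1],[6,0,-12,0,0,0,-1]]' 30; python3 -m crank '[[10,0,-20,0,0,0,-1],[10,0,-20,0,0,0,-1],[5,0,-10,0,0,0,-1],[0,0,0,0,0,0,-1],[0,0,0,0,0,0,-1]]' 30
python3 - <<'E'
from h import *
yb=np.radians(-3);ey=np.array([-np.sin(yb),np.cos(yb),0]);P=np.array([.540,.3113,.055])
for n in("top","side"):
    c=calibration(n); b=snapshot(n)[:,:,::-1].copy(); cv2.imwrite(f"pics/{n}9.png",b)
    im=cv2.cvtColor(b,cv2.COLOR_BGR2HSV);H,S,V=[im[...,i].astype(int) for i in range(3)]
    for a,ce,mm,bb in blobs((abs(H-112)<12)&(S>100)&(V>60),12): 
        if 150<ce[0]<300: print(n,"blue",a,ce.round(1))
    for s in(-.45,.45): print(s,px(c,P+.065*(ey*np.sin(s)+[0,0,np.cos(s)])).round(1))
    if n=="top":
        for a,ce,mm,bb in blobs((S<75)&(V>150)&(H<40),300):
            if 340<ce[0]<420: print("mould",a,rect(mm,c,.14))
t=cv2.imread("pics/top9.png");s=cv2.imread("pics/side9.png")
cv2.imwrite("pics/end.png",np.hstack([cv2.resize(t[90:350,130:450],(400,325)),cv2.resize(s[130:390,170:430],(325,325))]))
print(np.round(read_state()["force"],1))
E
```

```text
t: 12.88
position: [0.3967, 0.3084, 0.1989]
eef_rot: [[-0.837, 0.065, 0.543], [0.054, 0.998, -0.037], [-0.544, -0.001, -0.839]]
force: [-0.0, -0.7, 0.4]
width: 0.003
t: 13.3
position: [0.3397, 0.3066, 0.2316]
eef_rot: [[-0.837, 0.064, 0.544], [0.055, 0.998, -0.032], [-0.545, 0.003, -0.839]]
force: [-0.2, 0.2, -0.3]
width: 0.002
top blue 98 [157.7 205.6]
-0.45 [[179.9 206.4]]
0.45 [[157.7 205.3]]
mould 27429 [ 977.9 -175.6 1028.8  216.4   88.4]
mould 1710 [ 546.  -230.3  150.5   77.8   15.9]
side blue 33 [267.5 297.3]
-0.45 [[270.2 281.8]]
0.45 [[267.2 297.7]]
[ 0.6  0.5 -0.8]
```

View pics/end.png

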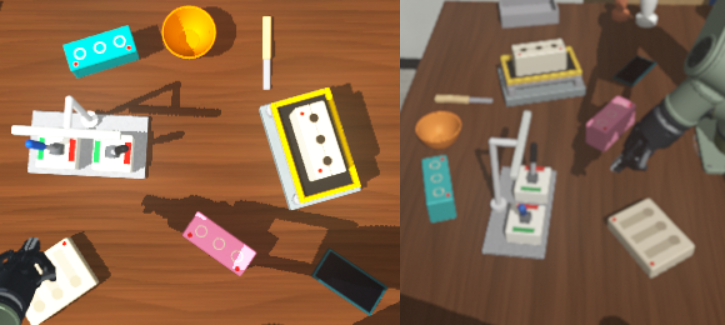

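The blue lever sits at the predicted "on" position in both views, to within 0.5 px. The black lever is still on red, the mould is inside the rim, and the robot is clear of everything.

```bash
python3 -c "
from station import *
print(sign_off())"
```

```text
the job is handed in; nothing more can be done
None
```

The mould stands upright and released on the rubber pad, and the vibrator is switched on. I handed the job in at about 13.4 s of robot time.

- **Mould:** I gripped it across its width and lowered it until a light contact of about 7 N. The wrist view after release put its centre about 2.5 mm from the pad centre, with the same yaw as the table (15.8°). A last top view mask gave about 10 mm off in y. That mask was 78 mm wide, against the mould's real 62 mm, so it had taken in a side face or part of the table; I trust the wrist measurement.
- **Vibrator lever:** I pushed it over with the closed fingers, tool tilted about 33°, at roughly 3 N. Afterwards it sat within about 0.5 px of the predicted "on" position in both the top and side views, and stayed there after I pulled back.
- **Everything else:** The black fan lever is still on its red side. The phone, bowl, knife and open mould half look undisturbed in the final picture, though I did not measure their positions. The force reading was near zero, so the robot was touching nothing.

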